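# Pack the gilded mirror ornaments into their fitted tray

### The arm

A 6-joint arm with a two-finger parallel gripper is mounted at the origin on the work surface. World frame = base frame: x ahead of the robot, y to its left, z up, the work surface at z = 0. Lengths are in m, angles in degrees, forces in N, time in s.
With the tool pointing down it reaches from about 0.4 to 0.825 m from the base axis. Payload 7 kg.
Tool frame: the origin (TCP) lies on the centre line of the jaws, within the pads' length; the fingertips stand 11 mm ahead of it and the grasp point (between the pads) lies 8 mm behind it; z points along the fingers, y is the direction in which the jaws open and shut (so a half turn about z gives the same grasp; the last joint's range is limited). The gripper opens to 88 mm and grips with 3 to 60 N. Pads are 19 mm wide; open, the fingers measure 130 mm over their backs; the gripper's body (78 mm by 193 mm) begins 47 mm behind the grasp point.
Start: joints at [82.913, 20.546, 0.682, 0, -70.136, -16.507], TCP at [0.27, 0.619, 0.238] pointing down, gripper open.
Joint ranges: [-176.03, 176.03], [-82.01, 121.73], [-58.28, 71.71], [-173.87, 95.51], [-174.79, -0.11], [-173.66, 173.66]. Speed limits (degrees/s): [136.94, 136.94, 172.46, 180, 180, 180].

### API

Orientations are given as [roll, pitch, yaw] about the fixed x, y, z axes, in that order (R = Rz(yaw) Ry(pitch) Rx(roll)).
In Python, from plant import ctrl, cams, order gives the robot as it stands.
- The arm moves only by the tool jog_arm, never from a script. Its argument "motion" is a list of rows, each an object with "offset": the shift along the tool's x, y, z in mm, a list of three; "roll": the turn about the tool's z in rad; "hand": the finger opening in mm, from 0 to 87.6. A call has 1 to 20 rows; each row is the pose to reach, as a shift and turn from the pose commanded when the call began, along the tool's axes at that moment; what a row does not reach only later rows make up. A row lasts 1/12 s, in which the tool goes at most 41.7 mm and 7.16 degrees, less where a joint would pass 70% of its speed; a pose out of reach is approached as far as the arm can. A call with a gripper value outside its range is refused whole. The fingers move at their own pace and stop on an object; the grip force is fixed at half the most. Time passes only in rows, so rows that repeat a pose let the fingers close. It gives the time, the measured TCP pose, the force and the opening at its end, in the units of the state.
- ctrl.get_obs(): the state, without advancing time (a new reading comes with each control period).
- cams.snapshot(name): name is "scene" or "top"; returns a dict with "img" (480x640x3 uint8, red, green, blue), "K" (3x3 intrinsics, pixels), "cam_to_world" (4x4, takes a point from camera to world coordinates). Camera axes: x right, y down, z forward; pixel columns grow to the right and rows downward; lengths in m; the calibration is good to about 2 mm. A picture is of the moment at which its call begins. There is no depth.
- order.close_job(): hands the job in, once; it reports no verdict.
The state is a dict: "clock": time; "joint_pos": joint angles; "qvel": joint speeds; "tau": joint torques, N m; "tool_pos": TCP position; "orientation": TCP orientation; "force": force on the tool from outside, world axes, zero at the start; "moment": the same for the moment, N m; "opening": finger opening in m.
Only numpy, scipy, OpenCV 4.12 (cv2) and the standard library are available. Lean on these libraries where they do the work, as an engineer would, in place of code of your own. Each camera call takes 0.05 s, during which the arm holds its last target. There are 200 camera calls.

### The job

Pack the loose gilded ornaments into the fitted wooden tray: the small rosette, the square corner block, the short beaded moulding and the scallop shell each go flat, face up, in the well of its own shape and size, with the shell's hinge edge at the flat side of its well. Set them down without dropping them, and leave the large rosette and the long moulding, which belong to another frame, lying where they are.

Things in the scene. Friction and masses are not known exactly. Their poses are not given: they have to be found in the camera images.
- rosette: Gilded round flower rosette, 46 mm diameter, vertical sides to 22 mm, 32 mm high in the middle, 70 g. The smaller of two rosettes. Origin: centre of its underside; z up.
- corner_block: Gilded square corner ornament, 44 x 44 mm, vertical sides 24 mm high, with a raised centre to 33 mm, 80 g. Origin: centre of its underside; x and y parallel to its sides, z up.
- moulding: Gilded straight piece of beaded moulding, 90 mm long (its x), 26 mm wide (its y), 24 mm high with a row of beads on top to 32 mm, 80 g. The shorter of two. Origin: centre of its underside; z up.
- shell: Gilded scallop shell, lying with its ribs up: 44 mm from its narrow flat hinge edge to the middle of its round edge, 55 mm across, upright sides 23 mm high, ribs to 31 mm, 70 g. Origin: at the underside, below the MIDDLE OF THE HINGE EDGE; x points from there to the round edge, so its middle is at x = 22 mm; z up. Can be gripped between hinge edge and round edge (44 mm, along its x).
- large_rosette: Look-alike: gilded round rosette 68 mm in diameter, 32 mm high; too large for the round well. Origin: centre of its underside.
- long_moulding: Look-alike: gilded straight beaded moulding 130 mm long (its x), 26 mm wide, 32 mm high; too long for the long well. Origin: centre of its underside.
- round_well: Round well in the wooden tray, fixed: inner diameter 66 mm. Every well is a dark wooden fence 6 mm thick round a grey floor; its floor lies 3 mm above the well's origin and the top of the fence 9 mm above it (so 6 mm deep). Well origins lie about 6 mm above the bench. Origin: centre of the well, underside; z up.
- square_well: Square well in the same tray, fixed: inside 64 x 64 mm, sides along its x and y, same heights as the round well. The tray (262 x 296 mm) has an outer rim 14 mm high; the wells stand in two rows, 115 mm by 132 mm apart. Origin: centre, underside.
- long_well: Oblong well in the same tray, fixed: inside 112 mm (its x) by 46 mm (its y), same heights. Origin: centre, underside.
- shell_well: Shell-shaped well in the same tray, fixed: one flat side for the hinge edge, the other rounded; inside 66 mm (along its x) by 82 mm, 11 mm room all round the shell, same heights. Origin: underside, where the MIDDLE OF THE SHELL'S HINGE EDGE belongs when the shell lies centred, 11 mm inside the flat side; x points to the rounded side.
There are look-alikes about, which are no part of the job. Leave any black or pink look-alike of the shell alone.

How it is judged (in metres and radians):
At the end, for the whole second after the job is handed in: Each of the four lies face up, flat (0.12 rad), at rest in its own well: origins within 16 mm (shell 22) horizontally, under 6 mm in height; the moulding within 0.35 rad, the shell within 0.5 rad of its well's direction. Large rosette and long moulding within 20 mm of their start (horizontal distance between rosette and round_well below 0.016 m and z of rosette in the frame of round_well below 0.006 m and angle between each of rosette, corner_block, moulding, shell's own z axis and vertical below 0.12 rad and linear speed of each of rosette, corner_block, moulding, shell below 0.02 m/s and horizontal distance between corner_block and square_well below 0.016 m and z of corner_block in the frame of square_well below 0.006 m and horizontal distance between moulding and long_well below 0.016 m and z of moulding in the frame of long_well below 0.006 m and horizontal distance between shell and shell_well below 0.022 m and z of shell in the frame of shell_well below 0.006 m and angle between the x axis of moulding and the x axis of long_well, either way round below 0.35 rad and angle between the x axis of shell and the x axis of shell_well, either way round below 0.5 rad and distance of each of large_rosette, long_moulding from where it was at the start of the episode below 0.02 m); the robot touches nothing.
It fails at once if one of the other two ornaments was moved by more than 20 mm (distance of any of large_rosette, long_moulding from where it was at the start of the episode above 0.02 m).
It fails at once if an ornament was dropped (it fell free of the fingers faster than 0.75 m/s, a fall of about 3 cm) ((linear speed of rosette above 0.75 m/s and contact force between the fingers and rosette below 0.01 N) or (linear speed of corner_block above 0.75 m/s and contact force between the fingers and corner_block below 0.01 N) or (linear speed of moulding above 0.75 m/s and contact force between the fingers and moulding below 0.01 N) or (linear speed of shell above 0.75 m/s and contact force between the fingers and shell below 0.01 N)).
It also fails if it takes over 93 s, if anything falls off the work surface, if the arm or the gripper's body presses on something with over 40 N, if the wrist force passes 120 N, or if a joint passes its speed limit or range.

## Working session

There is one attempt and no reset: what is moved stays moved. The work goes in short steps, Python scripts to look and compute and a tool call to move; the robot and the scene stay as the last step left them, time stands still between calls to the robot, and variables do not carry over. Pictures are saved under pics/ and viewed, about 12 in all and at most 16, crops included, and the job is handed in when it is done.

Besides the shell and the picture viewer there is one more tool, called after ">>>" in YAML: its name, and indented under it one key for each argument. jog_arm: Moves the arm, as the interface text tells. Its arguments: {"type":"object","properties":{"motion":{"type":"array"}},"required":["motion"]}

```bash
mkdir -p pics; ls
cat > h.py <<'E'
import numpy as np, cv2
from plant import ctrl, cams, order
def snap(n,f=None):
    s=cams.snapshot(n)
    if f: cv2.imwrite(f,s['img'][:,:,::-1])
    return s
def ray(s,px,z):
    px=np.asarray(px,float).reshape(-1,2)
    d=np.c_[px,np.ones(len(px))]@np.linalg.inv(s['K']).T@s['cam_to_world'][:3,:3].T
    o=s['cam_to_world'][:3,3]
    return (o+d*((z-o[2])/d[:,2])[:,None])[:,:2]
E
python3 - <<'E'
from h import *
import pickle
o={}
for n in('top','scene'):
    o[n]=snap(n,f'pics/{n}0.png'); print(n,o[n]['cam_to_world'].round(3).tolist(),o[n]['K'].round(0).tolist())
pickle.dump(o,open('s0.pkl','wb'))
print(ctrl.get_obs())
E
```

```text
pics
top [[-0.007, -0.994, 0.11, 0.377], [-1.0, 0.007, 0.001, -0.045], [-0.002, -0.11, -0.994, 1.256], [0.0, 0.0, 0.0, 1.0]] [[572.0, 0.0, 315.0], [0.0, 572.0, 243.0], [0.0, 0.0, 1.0]]
scene [[-0.227, 0.727, -0.648, 1.15], [0.974, 0.182, -0.137, 0.077], [0.019, -0.662, -0.749, 0.811], [0.0, 0.0, 0.0, 1.0]] [[459.0, 0.0, 319.0], [0.0, 459.0, 240.0], [0.0, 0.0, 1.0]]
{'clock': 0.1, 'joint_pos': array([ 8.29124339e+01,  2.05870136e+01,  6.37606491e-01, -1.87706700e-02,
       -7.01357633e+01, -1.65050815e+01]), 'qvel': array([ 0.01747562, -0.1668428 ,  0.05915318, -0.00762403, -0.00920348,
       -0.0387772 ]), 'tau': array([-1.64334186e-03, -5.84162915e+01,  2.93750560e+01,  7.01557875e+00,
        1.01603186e-02, -5.76525213e-05]), 'tool_pos': array([0.27002271, 0.61816107, 0.23670594]), 'orientation': array([ 1.79913325e+02, -7.27992823e-03, -2.35990333e+01]), 'force': array([-0.61551669,  0.12606673,  0.17628141]), 'moment': array([ 0.00566616, -0.02056195, -0.02050581]), 'opening': 0.08762361448889654}
```

View pics/top0.png

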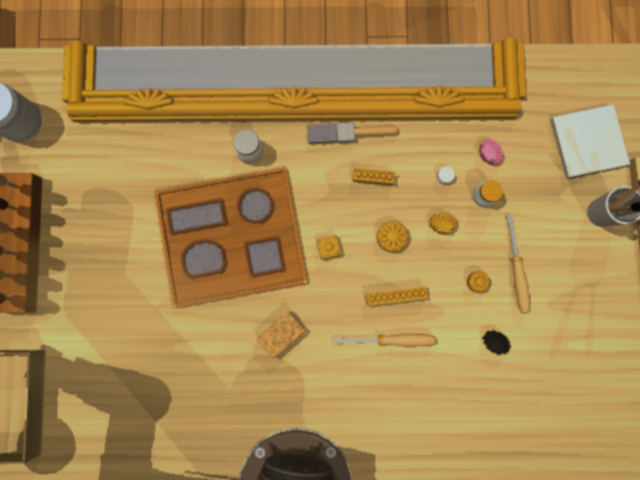

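View pics/scene0.png

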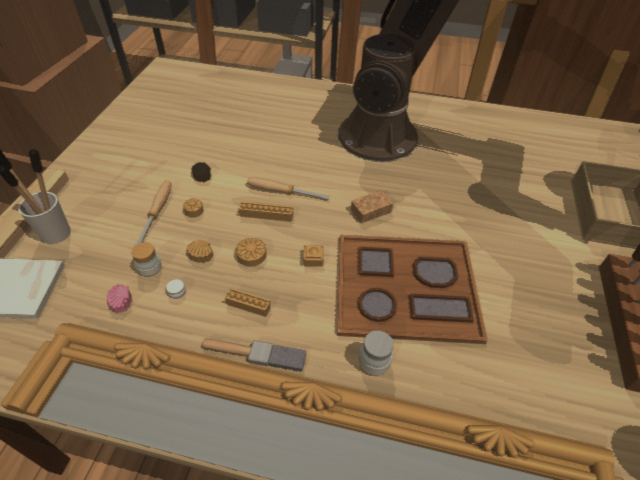

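Candidates (top view pixels):
- Rosettes: small (479,282), large (393,236).
- Mouldings: short (374,176), long (397,296).
- Shells: gilded (443,222), pink (490,151), black (496,342), plus the frame's own shells.
- Corner block: (329,247). The sponge at (281,335) is not gilded.

Wells: long (197,217), round (256,206), shell (205,258), square (266,256). My choices are the small rosette, the short moulding, the gilded shell and the corner block. I'll check them in a close crop.

```bash
cat > m.py <<'E'
from h import *
def gold(img,roi):
    hsv=cv2.cvtColor(img,cv2.COLOR_RGB2HSV); x0,y0,x1,y1=roi
    m=((hsv[...,0]>=13)&(hsv[...,0]<=26)&(hsv[...,1]>165)).astype(np.uint8)*255
    k=np.zeros_like(m);k[y0:y1,x0:x1]=m[y0:y1,x0:x1]
    return cv2.morphologyEx(k,cv2.MORPH_CLOSE,np.ones((3,3)))
def report(s,m,z,amin=80):
    cs,_=cv2.findContours(m,cv2.RETR_EXTERNAL,cv2.CHAIN_APPROX_NONE); out=[]
    for c in cs:
        if cv2.contourArea(c)<amin: continue
        w=(ray(s,c.reshape(-1,2),z)*1000).astype(np.float32)
        h=cv2.convexHull(w); M=cv2.moments(h); r=cv2.minAreaRect(h)
        print('px',c.reshape(-1,2).mean(0).round(0),'cen',round(M['m10']/M['m00'],1),round(M['m01']/M['m00'],1),'rect',np.round(r[0],1),np.round(r[1],1),round(r[2],1))
        out.append(c)
    return out
E
python3 - <<'E'
from m import *
import pickle
s=pickle.load(open('s0.pkl','rb'))['top'];im=s['img']
for p in [(479,282),(393,236),(374,176),(443,222),(329,247),(400,215),(350,280),(281,335),(197,217),(256,206),(266,256),(230,236)]: print(p,cv2.cvtColor(im,cv2.COLOR_RGB2HSV)[p[1],p[0]])
g=gold(im,(310,130,510,320)); c1=report(s,g,.015)
hsv=cv2.cvtColor(im,cv2.COLOR_RGB2HSV); m=((hsv[...,1]<90)).astype(np.uint8)*255
k=np.zeros_like(m);k[165:310,155:305]=m[165:310,155:305]; print('wells'); c2=report(s,k,.009)
v=im[:,:,::-1].copy(); big=cv2.resize(v,None,fx=5,fy=5,interpolation=cv2.INTER_CUBIC)
a=big[175*5:295*5,160*5:300*5]; b=big[160*5:300*5,310*5:500*5].copy()
cv2.drawContours(b,[c*5-np.array([1550,800]) for c in c1],-1,(255,0,0),1)
cv2.imwrite('pics/a1.png',a);cv2.imwrite('pics/b1.png',cv2.resize(b,(800,589)))
E
```

```text
(479, 282) [ 20 207 200]
(393, 236) [ 19 207 200]
(374, 176) [ 19 196 139]
(443, 222) [ 20 208 188]
(329, 247) [ 19 204 195]
(400, 215) [ 20 130 200]
(350, 280) [ 19 132 199]
(281, 335) [ 17 159 192]
(197, 217) [  0  19 118]
(256, 206) [  0  21 121]
(266, 256) [  3  21 122]
(230, 236) [ 15 189 144]
px [396. 296.] cen 399.4 -218.6 rect [ 399.3 -218.6] [ 26.7 131.6] 6.3
px [478. 282.] cen 428.8 -396.3 rect [ 428.1 -396.4] [45.2 45.1] 43.6
px [328. 247.] cen 506.3 -72.7 rect [506.4 -72.7] [44.7 44. ] 13.5
px [392. 236.] cen 529.1 -212.6 rect [ 528.8 -212.5] [66.2 65.6] 44.0
px [443. 222.] cen 558.3 -324.5 rect [ 558.2 -324.3] [57.2 42. ] 89.6
px [491. 191.] cen 628.6 -433.1 rect [ 628.6 -433.3] [46.2 47.3] 87.8
px [374. 176.] cen 663.5 -174.4 rect [ 663.5 -174.2] [90.7 29.6] 83.7
wells
px [203. 259.] cen 483.6 201.2 rect [485.5 201.8] [65.9 81.3] 10.2
px [264. 256.] cen 487.4 67.8 rect [487.3  67.8] [64.3 64.1] 10.2
px [196. 216.] cen 577.5 218.4 rect [577.5 218.6] [ 46.1 112. ] 10.2
px [255. 205.] cen 600.6 88.2 rect [600.2  88.3] [65.  61.9] 0.1
```

View pics/a1.png

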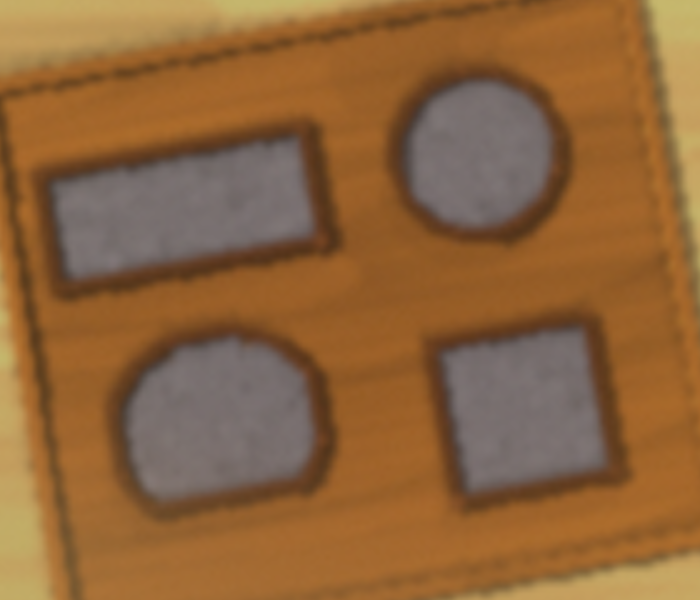

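View pics/b1.png

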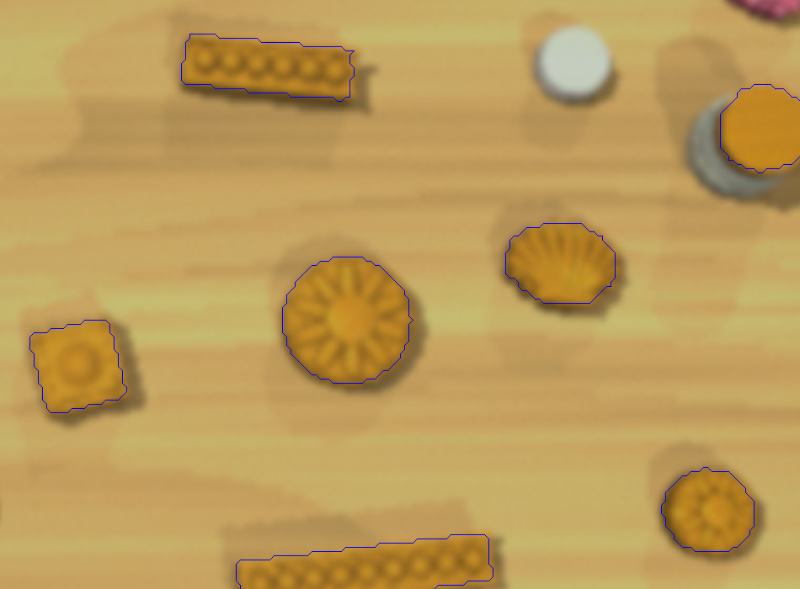

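The crops confirm the choices. The measured sizes match: rosette 45 mm, block 44 mm, moulding 91 × 30, shell 57 × 42 with its hinge edge at the bottom (crop pixel 573,303). The shell well's flat side is also at the bottom (crop pixel 235,495). The wells are about 115 and 132 mm apart, as given.

Next I'll get the shell's axis and the first move.

```bash
cat > nav.py <<'E'
import sys
from h import *
def to(x,y,z,yaw):
    o=ctrl.get_obs(); p=o['tool_pos']*1000; Y=np.radians(o['orientation'][2])
    c,s=np.cos(Y),np.sin(Y); d=np.array([x,y,z])-p
    dy=(yaw-o['orientation'][2]+180)%360-180
    print('t',round(o['clock'],1),'pos',p.round(1),'rpy',o['orientation'].round(1),'open',round(o['opening']*1000,1),'F',o['force'].round(1))
    print('offset',np.round([c*d[0]+s*d[1], s*d[0]-c*d[1], -d[2]],1),'roll',round(-np.radians(dy),3))
if __name__=='__main__':
    to(*map(float,sys.argv[1:5]))
E
python3 - <<'E'
from m import *
import pickle
s=pickle.load(open('s0.pkl','rb'))['top']
g=gold(s['img'],(425,205,465,245))
cs,_=cv2.findContours(g,0,cv2.CHAIN_APPROX_NONE); c=max(cs,key=cv2.contourArea)
w=ray(s,c.reshape(-1,2),.015)*1000
for t in range(-10,31,5):
    a=np.radians(t);u=w@[np.cos(a),np.sin(a)];v=w@[-np.sin(a),np.cos(a)]
    lo=v[u<u.min()+4]; print(t,np.ptp(u).round(1),np.ptp(v).round(1),'hinge off',(lo.mean()-(v.max()+v.min())/2).round(1),'flat',np.ptp(lo).round(1),'cen',((u.max()+u.min())/2*np.array([np.cos(a),np.sin(a)])+(v.max()+v.min())/2*np.array([-np.sin(a),np.cos(a)])).round(1))
E
python3 nav.py 506.3 -72.7 120 -76.5
```

```text
-10 44.9 58.0 hinge off -2.8 flat 30.8 cen [ 558.4 -324.4]
-5 43.5 57.5 hinge off -1.1 flat 30.7 cen [ 558.3 -324.3]
0 42.2 57.3 hinge off -1.5 flat 30.6 cen [ 558.2 -324.3]
5 44.0 58.0 hinge off -3.0 flat 28.8 cen [ 557.9 -324.3]
10 45.5 58.2 hinge off -2.2 flat 26.7 cen [ 557.6 -324.4]
15 46.8 58.1 hinge off -4.7 flat 18.1 cen [ 557.5 -324.5]
20 48.4 57.4 hinge off -5.0 flat 18.8 cen [ 557.6 -324.5]
25 49.6 56.4 hinge off -5.7 flat 21.8 cen [ 557.7 -324.5]
30 50.5 54.9 hinge off -7.0 flat 20.9 cen [ 557.9 -324.4]
t 0.1 pos [270.  618.2 236.7] rpy [179.9  -0.  -23.6] open 87.6 F [-0.6  0.1  0.2]
offset [493.1 538.5 116.7] roll 0.923
```

>>> jog_arm:
  motion:
    - {"offset":[30,33,5],"roll":0.06,"hand":70}
    - {"offset":[60,66,12],"roll":0.12,"hand":70}
    - {"offset":[90,99,20],"roll":0.18,"hand":70}
    - {"offset":[120,132,28],"roll":0.24,"hand":70}
    - {"offset":[148,162,35],"roll":0.3,"hand":70}
    - {"offset":[176,192,42],"roll":0.36,"hand":70}
    - {"offset":[204,222,49],"roll":0.42,"hand":70}
    - {"offset":[232,253,56],"roll":0.48,"hand":70}
    - {"offset":[260,284,63],"roll":0.54,"hand":70}
    - {"offset":[288,314,70],"roll":0.6,"hand":70}
    - {"offset":[316,345,77],"roll":0.66,"hand":70}
    - {"offset":[344,376,84],"roll":0.72,"hand":70}
    - {"offset":[372,406,90],"roll":0.78,"hand":70}
    - {"offset":[400,437,96],"roll":0.84,"hand":70}
    - {"offset":[426,466,102],"roll":0.9,"hand":70}
    - {"offset":[450,492,108],"roll":0.92,"hand":70}
    - {"offset":[470,514,112],"roll":0.923,"hand":70}
    - {"offset":[484,529,115],"roll":0.923,"hand":70}
    - {"offset":[493,538,117],"roll":0.923,"hand":70}
    - {"offset":[493,538,117],"roll":0.923,"hand":70}

```text
clock: 1.77
tool_pos: [0.5066, -0.0741, 0.1195]
orientation: [179.9, -0.0, -76.7]
force: [0.7, 0.1, 0.2]
opening: 0.0701
```

```bash
python3 nav.py 506.3 -72.7 20 -76.5
```

```text
t 1.8 pos [506.6 -74.1 119.5] rpy [179.9  -0.  -76.7] open 70.1 F [0.7 0.1 0.2]
offset [-1.5 -0.  99.5] roll -0.003
```

>>> jog_arm:
  motion:
    - {"offset":[-1,0,25],"roll":0,"hand":66}
    - {"offset":[-1,0,50],"roll":0,"hand":66}
    - {"offset":[-1,0,75],"roll":0,"hand":66}
    - {"offset":[-1,0,90],"roll":0,"hand":66}
    - {"offset":[-1,0,99],"roll":0,"hand":66}
    - {"offset":[-1,0,99],"roll":0,"hand":66}
    - {"offset":[-1,0,99],"roll":0,"hand":30}
    - {"offset":[-1,0,99],"roll":0,"hand":30}
    - {"offset":[-1,0,99],"roll":0,"hand":30}
    - {"offset":[-1,0,99],"roll":0,"hand":30}
    - {"offset":[-1,0,99],"roll":0,"hand":30}
    - {"offset":[-1,0,99],"roll":0,"hand":30}

```text
clock: 2.77
tool_pos: [0.5069, -0.0707, 0.0225]
orientation: [-179.9, -0.0, -76.5]
force: [-1.1, 1.3, 7.1]
opening: 0.0436
```

```bash
python3 nav.py 487.3 67.8 60 -79.8
```

```text
t 2.8 pos [506.9 -70.7  22.5] rpy [-179.9   -0.   -76.5] open 43.6 F [-1.1  1.3  7.1]
offset [-139.2  -13.3  -37.5] roll 0.058
```

>>> jog_arm:
  motion:
    - {"offset":[0,0,-15],"roll":0,"hand":30}
    - {"offset":[0,0,-35],"roll":0,"hand":30}
    - {"offset":[0,0,-55],"roll":0,"hand":30}
    - {"offset":[-10,-1,-65],"roll":0.01,"hand":30}
    - {"offset":[-30,-3,-70],"roll":0.02,"hand":30}
    - {"offset":[-55,-5,-70],"roll":0.04,"hand":30}
    - {"offset":[-80,-8,-70],"roll":0.058,"hand":30}
    - {"offset":[-105,-10,-70],"roll":0.058,"hand":30}
    - {"offset":[-125,-12,-70],"roll":0.058,"hand":30}
    - {"offset":[-135,-13,-65],"roll":0.058,"hand":30}
    - {"offset":[-138,-13,-50],"roll":0.058,"hand":30}
    - {"offset":[-138,-13,-38],"roll":0.058,"hand":30}
    - {"offset":[-138,-13,-38],"roll":0.058,"hand":30}

```text
clock: 3.85
tool_pos: [0.4852, 0.0659, 0.0575]
orientation: [179.8, -0.0, -79.8]
force: [-0.0, -0.7, -1.2]
opening: 0.0437
```

```bash
python3 nav.py 487.3 67.8 31.5 -79.8
python3 - <<'E'
from h import *
a=snap('scene')['img'][200:340,240:440,::-1]; cv2.imwrite('pics/p5.png',cv2.resize(a,(800,560),interpolation=cv2.INTER_CUBIC))
E
```

```text
t 3.9 pos [485.2  65.9  57.5] rpy [179.8  -0.  -79.8] open 43.7 F [-0.  -0.7 -1.2]
offset [-1.5 -2.4 26. ] roll -0.0
```

View pics/p5.png

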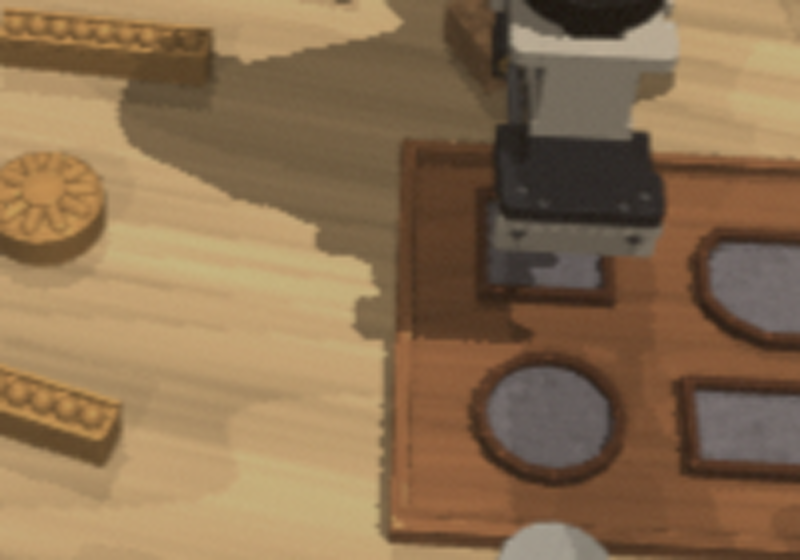

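The picture shows the gripper above the square well (crop pixel 545,250). The block is hidden by the finger, but the opening of 43.7 mm says it's held. I'll lower it slowly.

>>> jog_arm:
  motion:
    - {"offset":[-1,-2,6],"roll":0,"hand":30}
    - {"offset":[-1,-2,12],"roll":0,"hand":30}
    - {"offset":[-1,-2,17],"roll":0,"hand":30}
    - {"offset":[-1,-2,21],"roll":0,"hand":30}
    - {"offset":[-1,-2,23],"roll":0,"hand":30}
    - {"offset":[-1,-2,25],"roll":0,"hand":30}
    - {"offset":[-1,-2,25],"roll":0,"hand":30}
    - {"offset":[-1,-2,25],"roll":0,"hand":30}

```text
clock: 4.57
tool_pos: [0.4886, 0.0677, 0.0346]
orientation: [-180.0, -0.0, -79.8]
force: [0.2, -0.2, -1.3]
opening: 0.0435
```

>>> jog_arm:
  motion:
    - {"offset":[0,0,1],"roll":0,"hand":30}
    - {"offset":[0,0,2],"roll":0,"hand":30}
    - {"offset":[0,0,2],"roll":0,"hand":30}
    - {"offset":[0,0,2],"roll":0,"hand":30}

```text
clock: 4.9
tool_pos: [0.4886, 0.0678, 0.0326]
orientation: [-180.0, 0.0, -79.8]
force: [0.9, -0.0, -1.4]
opening: 0.0437
```

>>> jog_arm:
  motion:
    - {"offset":[0,0,1],"roll":0,"hand":30}
    - {"offset":[0,0,1.5],"roll":0,"hand":30}
    - {"offset":[0,0,1.5],"roll":0,"hand":30}
    - {"offset":[0,0,1.5],"roll":0,"hand":30}

```text
clock: 5.23
tool_pos: [0.4887, 0.0678, 0.0315]
orientation: [-180.0, 0.0, -79.8]
force: [-2.6, 0.9, 5.2]
opening: 0.0439
```

Contact is 5 N. I'll release and lift.

>>> jog_arm:
  motion:
    - {"offset":[0,0,0],"roll":0,"hand":55}
    - {"offset":[0,0,0],"roll":0,"hand":62}
    - {"offset":[0,0,0],"roll":0,"hand":66}
    - {"offset":[0,0,0],"roll":0,"hand":66}
    - {"offset":[0,0,-10],"roll":0,"hand":66}
    - {"offset":[0,0,-30],"roll":0,"hand":66}
    - {"offset":[0,0,-60],"roll":0,"hand":66}
    - {"offset":[0,0,-90],"roll":0,"hand":66}
    - {"offset":[0,0,-90],"roll":0,"hand":66}

```text
clock: 5.98
tool_pos: [0.4916, 0.0689, 0.1264]
orientation: [-179.5, 0.1, -79.7]
force: [1.4, -0.3, 0.5]
opening: 0.0664
```

```bash
python3 nav.py 663.5 -174.3 120 -96.3
```

```text
t 6.0 pos [491.6  68.9 126.4] rpy [-1.795e+02  1.000e-01 -7.970e+01] open 66.4 F [ 1.4 -0.3  0.5]
offset [ 269.9 -125.8    6.4] roll 0.289
```

>>> jog_arm:
  motion:
    - {"offset":[12,-6,0],"roll":0.02,"hand":60}
    - {"offset":[36,-17,0],"roll":0.05,"hand":60}
    - {"offset":[65,-31,0],"roll":0.08,"hand":60}
    - {"offset":[95,-46,0],"roll":0.11,"hand":60}
    - {"offset":[125,-60,0],"roll":0.14,"hand":60}
    - {"offset":[155,-74,0],"roll":0.17,"hand":60}
    - {"offset":[185,-89,0],"roll":0.2,"hand":60}
    - {"offset":[215,-103,0],"roll":0.23,"hand":60}
    - {"offset":[240,-115,0],"roll":0.26,"hand":60}
    - {"offset":[258,-124,0],"roll":0.28,"hand":55}
    - {"offset":[267,-128,0],"roll":0.289,"hand":55}
    - {"offset":[269,-129,20],"roll":0.289,"hand":55}
    - {"offset":[269,-129,45],"roll":0.289,"hand":55}
    - {"offset":[269,-129,60],"roll":0.289,"hand":55}
    - {"offset":[269,-129,60],"roll":0.289,"hand":55}
    - {"offset":[269,-129,60],"roll":0.289,"hand":55}

```text
clock: 7.32
tool_pos: [0.6624, -0.1739, 0.0603]
orientation: [179.9, -0.0, -96.3]
force: [0.1, 0.1, 1.3]
opening: 0.0547
```

```bash
python3 nav.py 663.5 -174.3 21 -96.3;  python3 - <<'E'
from m import *
s=snap('top'); im=s['img']
report(s,gold(im,(235,225,300,285)),.024)
a=im[130:290,235:450,::-1]; cv2.imwrite('pics/p6.png',cv2.resize(a,(800,595),interpolation=cv2.INTER_CUBIC))
E
```

```text
t 7.3 pos [ 662.4 -173.9   60.3] rpy [179.9  -0.  -96.3] open 54.7 F [0.1 0.1 1.3]
offset [ 0.3 -1.1 39.3] roll -0.0
```

View pics/p6.png

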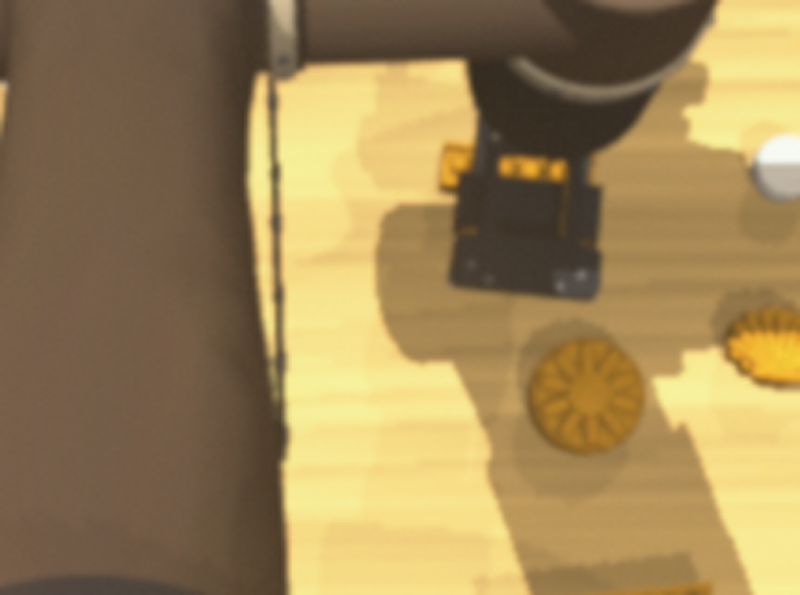

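The moulding lies between the jaws (crop pixel 520,165) and the large rosette (585,395) is clear. The tray is hidden by the arm for now.

>>> jog_arm:
  motion:
    - {"offset":[0,-1,12],"roll":0,"hand":55}
    - {"offset":[0,-1,25],"roll":0,"hand":55}
    - {"offset":[0,-1,34],"roll":0,"hand":55}
    - {"offset":[0,-1,39],"roll":0,"hand":55}
    - {"offset":[0,-1,39],"roll":0,"hand":55}
    - {"offset":[0,-1,39],"roll":0,"hand":55}
    - {"offset":[0,-1,39],"roll":0,"hand":40}
    - {"offset":[0,-1,39],"roll":0,"hand":15}
    - {"offset":[0,-1,39],"roll":0,"hand":15}
    - {"offset":[0,-1,39],"roll":0,"hand":15}
    - {"offset":[0,-1,39],"roll":0,"hand":15}
    - {"offset":[0,-1,39],"roll":0,"hand":15}
    - {"offset":[0,-1,39],"roll":0,"hand":15}

```text
clock: 8.45
tool_pos: [0.6642, -0.1743, 0.0223]
orientation: [-180.0, -0.0, -96.4]
force: [-1.1, 0.3, 2.5]
opening: 0.0257
```

```bash
python3 nav.py 577.5 218.5 60 -79.8
```

```text
t 8.4 pos [ 664.2 -174.3   22.3] rpy [-180.    -0.   -96.4] open 25.7 F [-1.1  0.3  2.5]
offset [-380.8  129.7  -37.7] roll -0.289
```

>>> jog_arm:
  motion:
    - {"offset":[0,0,-15],"roll":0,"hand":15}
    - {"offset":[0,0,-40],"roll":0,"hand":15}
    - {"offset":[0,0,-65],"roll":0,"hand":15}
    - {"offset":[-10,3,-85],"roll":0,"hand":15}
    - {"offset":[-30,10,-90],"roll":-0.02,"hand":15}
    - {"offset":[-58,20,-90],"roll":-0.04,"hand":15}
    - {"offset":[-88,30,-90],"roll":-0.06,"hand":15}
    - {"offset":[-118,40,-90],"roll":-0.09,"hand":15}
    - {"offset":[-148,50,-90],"roll":-0.12,"hand":15}
    - {"offset":[-178,61,-90],"roll":-0.15,"hand":15}
    - {"offset":[-208,71,-90],"roll":-0.18,"hand":15}
    - {"offset":[-238,81,-90],"roll":-0.21,"hand":15}
    - {"offset":[-268,91,-90],"roll":-0.24,"hand":15}
    - {"offset":[-298,102,-90],"roll":-0.27,"hand":15}
    - {"offset":[-326,111,-90],"roll":-0.289,"hand":15}
    - {"offset":[-350,119,-90],"roll":-0.289,"hand":15}
    - {"offset":[-368,125,-85],"roll":-0.289,"hand":15}
    - {"offset":[-378,129,-65],"roll":-0.289,"hand":15}
    - {"offset":[-381,130,-45],"roll":-0.289,"hand":15}
    - {"offset":[-381,130,-38],"roll":-0.289,"hand":15}

```text
clock: 10.12
tool_pos: [0.5754, 0.2191, 0.0575]
orientation: [179.8, -0.1, -79.7]
force: [-0.4, -0.1, -1.0]
opening: 0.0256
```

>>> jog_arm:
  motion:
    - {"offset":[0,0,0],"roll":0,"hand":15}
    - {"offset":[0,0,0],"roll":0,"hand":15}
    - {"offset":[0,0,0],"roll":0,"hand":15}

```text
clock: 10.37
tool_pos: [0.5779, 0.2186, 0.0611]
orientation: [-179.9, 0.0, -79.8]
force: [0.4, -0.8, -0.8]
opening: 0.0259
```

```bash
python3 nav.py 577.5 218.5 31.5 -79.8;python3 - <<'E'
from h import *
a=snap('scene')['img'][210:350,330:500,::-1]; cv2.imwrite('pics/p7.png',cv2.resize(a,(720,593),interpolation=cv2.INTER_CUBIC))
E
```

```text
t 10.4 pos [577.9 218.6  61.1] rpy [-179.9    0.   -79.8] open 25.9 F [ 0.4 -0.8 -0.8]
offset [-0.   0.4 29.6] roll -0.0
```

View pics/p7.png

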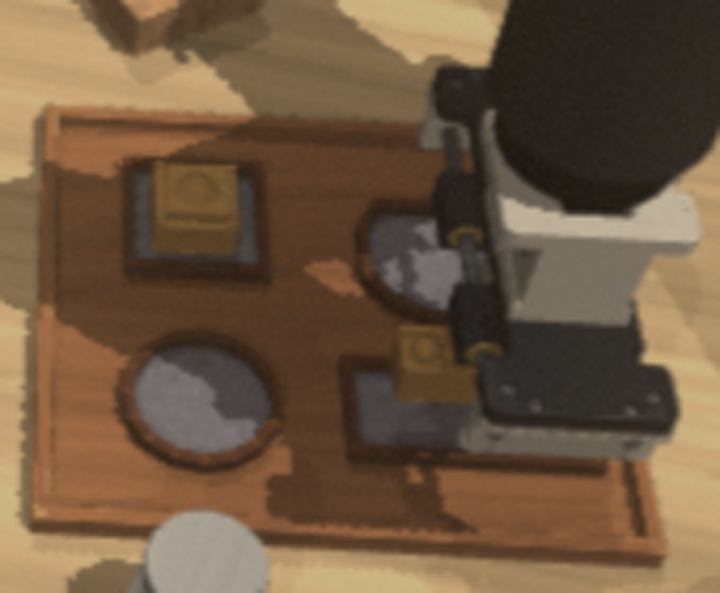

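The corner block sits flat in the square well (crop pixel 195,210), with floor visible all round. The moulding is level above the long well (430,365). I'll lower it.

>>> jog_arm:
  motion:
    - {"offset":[0,0,8],"roll":0,"hand":15}
    - {"offset":[0,0,16],"roll":0,"hand":15}
    - {"offset":[0,0,22],"roll":0,"hand":15}
    - {"offset":[0,0,26],"roll":0,"hand":15}
    - {"offset":[0,0,28],"roll":0,"hand":15}
    - {"offset":[0,0,29],"roll":0,"hand":15}
    - {"offset":[0,0,30],"roll":0,"hand":15}
    - {"offset":[0,0,30],"roll":0,"hand":15}
    - {"offset":[0,0,30],"roll":0,"hand":15}

```text
clock: 11.17
tool_pos: [0.5766, 0.2183, 0.0313]
orientation: [180.0, -0.0, -79.8]
force: [-6.3, -2.3, 13.2]
opening: 0.0256
```

>>> jog_arm:
  motion:
    - {"offset":[0,0,-0.5],"roll":0,"hand":35}
    - {"offset":[0,0,-0.5],"roll":0,"hand":45}
    - {"offset":[0,0,-0.5],"roll":0,"hand":50}
    - {"offset":[0,0,-0.5],"roll":0,"hand":50}
    - {"offset":[0,0,-10],"roll":0,"hand":50}
    - {"offset":[0,0,-30],"roll":0,"hand":50}
    - {"offset":[0,0,-60],"roll":0,"hand":55}
    - {"offset":[0,0,-90],"roll":0,"hand":65}
    - {"offset":[0,0,-92],"roll":0,"hand":66}

```text
clock: 11.92
tool_pos: [0.5801, 0.2203, 0.1287]
orientation: [-179.5, 0.1, -79.7]
force: [1.2, 0.7, 0.3]
opening: 0.0627
```

```bash
python3 nav.py 558 -324.3 120 -90
```

```text
t 11.9 pos [580.1 220.3 128.7] rpy [-1.795e+02  1.000e-01 -7.970e+01] open 62.7 F [1.2 0.7 0.3]
offset [531.9 118.9   8.7] roll 0.179
```

>>> jog_arm:
  motion:
    - {"offset":[15,3,0],"roll":0.01,"hand":66}
    - {"offset":[45,10,0],"roll":0.02,"hand":66}
    - {"offset":[80,17,0],"roll":0.03,"hand":66}
    - {"offset":[116,25,0],"roll":0.04,"hand":66}
    - {"offset":[152,33,0],"roll":0.05,"hand":66}
    - {"offset":[188,41,0],"roll":0.06,"hand":66}
    - {"offset":[224,49,0],"roll":0.07,"hand":66}
    - {"offset":[260,57,0],"roll":0.08,"hand":66}
    - {"offset":[296,65,0],"roll":0.1,"hand":66}
    - {"offset":[332,72,0],"roll":0.11,"hand":66}
    - {"offset":[368,80,0],"roll":0.12,"hand":66}
    - {"offset":[404,88,0],"roll":0.14,"hand":66}
    - {"offset":[440,96,0],"roll":0.15,"hand":66}
    - {"offset":[474,103,0],"roll":0.16,"hand":66}
    - {"offset":[502,109,0],"roll":0.17,"hand":66}
    - {"offset":[521,113,0],"roll":0.178,"hand":66}
    - {"offset":[530,116,10],"roll":0.178,"hand":66}
    - {"offset":[531,116,35],"roll":0.178,"hand":66}
    - {"offset":[531,116,55],"roll":0.178,"hand":66}
    - {"offset":[531,116,60],"roll":0.178,"hand":66}

```text
clock: 13.58
tool_pos: [0.5542, -0.3236, 0.058]
orientation: [179.7, 0.1, -90.1]
force: [-1.0, 1.0, -0.0]
opening: 0.066
```

>>> jog_arm:
  motion:
    - {"offset":[0,0,0],"roll":0,"hand":66}
    - {"offset":[0,0,0],"roll":0,"hand":66}
    - {"offset":[0,0,0],"roll":0,"hand":66}

```text
clock: 13.83
tool_pos: [0.5579, -0.3243, 0.0633]
orientation: [-179.9, -0.0, -89.9]
force: [-0.1, 0.5, 0.2]
opening: 0.0659
```

```bash
python3 nav.py 558 -324.3 20.5 -90;python3 - <<'E'
from m import *
s=snap('top'); im=s['img']; report(s,gold(im,(235,225,300,285)),.027)
a=snap('scene')['img']; x=cv2.resize(a[200:320,130:300,::-1],(720,508),interpolation=cv2.INTER_CUBIC); cv2.imwrite('pics/p8.png',x)
E
```

```text
t 13.8 pos [ 557.9 -324.3   63.3] rpy [-179.9   -0.   -89.9] open 65.9 F [-0.1  0.5  0.2]
offset [-0.  -0.1 42.8] roll 0.001
px [267. 255.] cen 489.8 60.4 rect [490.   60.4] [139.2 127.7] 89.6
```

View pics/p8.png

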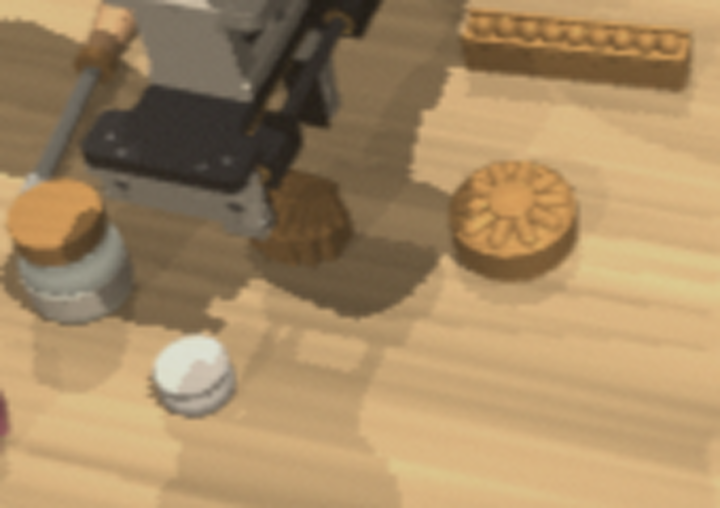

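The jaws are over the shell (crop pixel 305,220), and the jar (70,250) and the white cap (195,375) are clear. Going down.

>>> jog_arm:
  motion:
    - {"offset":[0,0,12],"roll":0,"hand":66}
    - {"offset":[0,0,25],"roll":0,"hand":66}
    - {"offset":[0,0,36],"roll":0,"hand":66}
    - {"offset":[0,0,42],"roll":0,"hand":66}
    - {"offset":[0,0,42],"roll":0,"hand":66}
    - {"offset":[0,0,42],"roll":0,"hand":66}
    - {"offset":[0,0,42],"roll":0,"hand":52}
    - {"offset":[0,0,42],"roll":0,"hand":30}
    - {"offset":[0,0,42],"roll":0,"hand":30}
    - {"offset":[0,0,42],"roll":0,"hand":30}
    - {"offset":[0,0,42],"roll":0,"hand":30}
    - {"offset":[0,0,42],"roll":0,"hand":30}

```text
clock: 14.93
tool_pos: [0.5573, -0.3245, 0.0206]
orientation: [-180.0, -0.0, -90.0]
force: [-0.7, 0.8, 3.4]
opening: 0.0446
```

```bash
python3 nav.py 485.5 201.8 60 -79.8
```

```text
t 14.9 pos [ 557.3 -324.5   20.6] rpy [-180.   -0.  -90.] open 44.6 F [-0.7  0.8  3.4]
offset [-526.3   71.7  -39.4] roll -0.178
```

>>> jog_arm:
  motion:
    - {"offset":[0,0,-15],"roll":0,"hand":30}
    - {"offset":[0,0,-40],"roll":0,"hand":30}
    - {"offset":[0,0,-70],"roll":0,"hand":30}
    - {"offset":[-12,2,-95],"roll":0,"hand":30}
    - {"offset":[-40,5,-100],"roll":-0.01,"hand":30}
    - {"offset":[-75,10,-100],"roll":-0.02,"hand":30}
    - {"offset":[-111,15,-100],"roll":-0.03,"hand":30}
    - {"offset":[-148,20,-100],"roll":-0.05,"hand":30}
    - {"offset":[-185,25,-100],"roll":-0.06,"hand":30}
    - {"offset":[-222,30,-100],"roll":-0.08,"hand":30}
    - {"offset":[-259,35,-100],"roll":-0.09,"hand":30}
    - {"offset":[-296,40,-100],"roll":-0.1,"hand":30}
    - {"offset":[-333,45,-100],"roll":-0.12,"hand":30}
    - {"offset":[-370,50,-100],"roll":-0.13,"hand":30}
    - {"offset":[-407,55,-100],"roll":-0.15,"hand":30}
    - {"offset":[-443,60,-100],"roll":-0.16,"hand":30}
    - {"offset":[-476,65,-100],"roll":-0.17,"hand":30}
    - {"offset":[-502,69,-95],"roll":-0.178,"hand":30}
    - {"offset":[-518,71,-80],"roll":-0.178,"hand":30}
    - {"offset":[-526,72,-60],"roll":-0.178,"hand":30}

```text
clock: 16.6
tool_pos: [0.4856, 0.2047, 0.0811]
orientation: [-179.8, 0.1, -79.7]
force: [0.5, 0.1, -0.7]
opening: 0.0446
```

>>> jog_arm:
  motion:
    - {"offset":[0,0,15],"roll":0,"hand":30}
    - {"offset":[0,0,20],"roll":0,"hand":30}
    - {"offset":[0,0,20],"roll":0,"hand":30}
    - {"offset":[0,0,20],"roll":0,"hand":30}
    - {"offset":[0,0,20],"roll":0,"hand":30}

```text
clock: 17.02
tool_pos: [0.4856, 0.2016, 0.061]
orientation: [-179.9, 0.0, -79.8]
force: [0.6, 0.5, -1.0]
opening: 0.0445
```

```bash
python3 nav.py 485.5 201.8 29.6 -79.8;python3 - <<'E'
from h import *
a=snap('scene')['img'][210:350,330:500,::-1]; cv2.imwrite('pics/p9.png',cv2.resize(a,(720,593),interpolation=cv2.INTER_CUBIC))
E
```

```text
t 17.0 pos [485.6 201.6  61. ] rpy [-179.9    0.   -79.8] open 44.5 F [ 0.6  0.5 -1. ]
offset [-0.2  0.1 31.4] roll -0.0
```

View pics/p9.png

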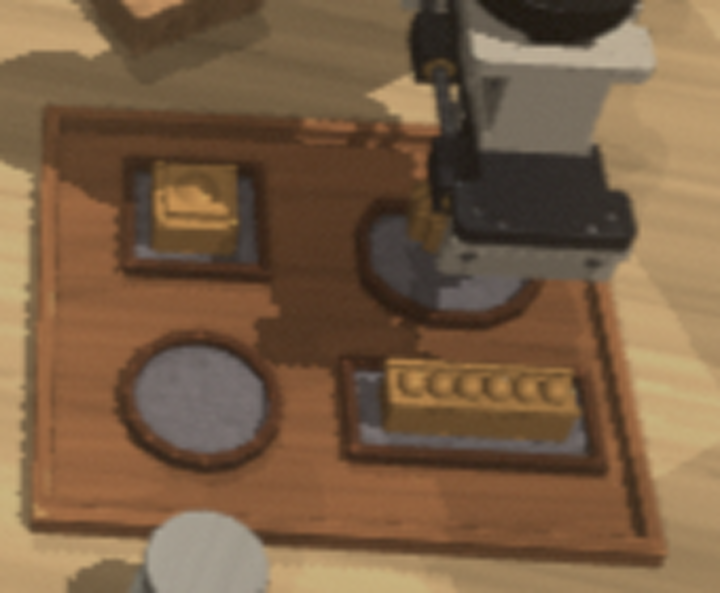

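The moulding lies flat in the long well (crop pixel 480,400). The shell is held above its own well (430,225). Lowering it.

>>> jog_arm:
  motion:
    - {"offset":[0,0,8],"roll":0,"hand":30}
    - {"offset":[0,0,16],"roll":0,"hand":30}
    - {"offset":[0,0,23],"roll":0,"hand":30}
    - {"offset":[0,0,27],"roll":0,"hand":30}
    - {"offset":[0,0,29],"roll":0,"hand":30}
    - {"offset":[0,0,30.5],"roll":0,"hand":30}
    - {"offset":[0,0,31.5],"roll":0,"hand":30}
    - {"offset":[0,0,31.5],"roll":0,"hand":30}
    - {"offset":[0,0,31.5],"roll":0,"hand":30}

```text
clock: 17.82
tool_pos: [0.4846, 0.2012, 0.0295]
orientation: [180.0, -0.0, -79.8]
force: [-6.2, -1.9, 12.2]
opening: 0.0447
```

>>> jog_arm:
  motion:
    - {"offset":[0,0,-0.5],"roll":0,"hand":54}
    - {"offset":[0,0,-0.5],"roll":0,"hand":60}
    - {"offset":[0,0,-0.5],"roll":0,"hand":64}
    - {"offset":[0,0,-0.5],"roll":0,"hand":64}
    - {"offset":[0,0,-10],"roll":0,"hand":64}
    - {"offset":[0,0,-30],"roll":0,"hand":64}
    - {"offset":[0,0,-60],"roll":0,"hand":66}
    - {"offset":[0,0,-90],"roll":0,"hand":66}
    - {"offset":[0,0,-92],"roll":0,"hand":66}

```text
clock: 18.57
tool_pos: [0.4877, 0.2034, 0.1265]
orientation: [-179.6, 0.2, -79.7]
force: [0.7, 0.8, 1.4]
opening: 0.0659
```

```bash
python3 nav.py 428.5 -396.4 120 -90
```

```text
t 18.6 pos [487.7 203.4 126.5] rpy [-179.6    0.2  -79.7] open 65.9 F [0.7 0.8 1.4]
offset [579.7 165.3   6.5] roll 0.179
```

>>> jog_arm:
  motion:
    - {"offset":[15,4,0],"roll":0.01,"hand":66}
    - {"offset":[45,13,0],"roll":0.02,"hand":66}
    - {"offset":[81,23,0],"roll":0.03,"hand":66}
    - {"offset":[117,33,0],"roll":0.04,"hand":66}
    - {"offset":[153,43,0],"roll":0.05,"hand":66}
    - {"offset":[189,53,0],"roll":0.06,"hand":66}
    - {"offset":[225,63,0],"roll":0.07,"hand":66}
    - {"offset":[261,73,0],"roll":0.08,"hand":66}
    - {"offset":[297,83,0],"roll":0.09,"hand":66}
    - {"offset":[333,93,0],"roll":0.1,"hand":66}
    - {"offset":[369,103,0],"roll":0.11,"hand":66}
    - {"offset":[405,114,0],"roll":0.12,"hand":66}
    - {"offset":[441,124,0],"roll":0.14,"hand":66}
    - {"offset":[477,134,0],"roll":0.15,"hand":66}
    - {"offset":[512,143,0],"roll":0.16,"hand":66}
    - {"offset":[543,152,0],"roll":0.17,"hand":66}
    - {"offset":[565,158,0],"roll":0.178,"hand":66}
    - {"offset":[575,161,10],"roll":0.178,"hand":66}
    - {"offset":[578,162,35],"roll":0.178,"hand":66}
    - {"offset":[578,162,55],"roll":0.178,"hand":66}

```text
clock: 20.23
tool_pos: [0.427, -0.3967, 0.0642]
orientation: [-180.0, 0.0, -90.1]
force: [-0.9, 0.7, -0.6]
opening: 0.0661
```

>>> jog_arm:
  motion:
    - {"offset":[0,0,5],"roll":0,"hand":66}
    - {"offset":[0,0,5],"roll":0,"hand":66}
    - {"offset":[0,0,5],"roll":0,"hand":66}
    - {"offset":[0,0,5],"roll":0,"hand":66}

```text
clock: 20.57
tool_pos: [0.4287, -0.396, 0.0617]
orientation: [-179.9, -0.1, -89.9]
force: [0.7, 0.2, 0.7]
opening: 0.0659
```

```bash
python3 nav.py 428.5 -396.4 20 -90;python3 - <<'E'
from h import *
a=snap('scene')['img']; x=cv2.resize(a[150:270,120:290,::-1],(720,508),interpolation=cv2.INTER_CUBIC); cv2.imwrite('pics/p10.png',x)
E
```

```text
t 20.6 pos [ 428.7 -396.    61.7] rpy [-1.799e+02 -1.000e-01 -8.990e+01] open 65.9 F [0.7 0.2 0.7]
offset [ 0.4  0.2 41.7] roll 0.001
```

View pics/p10.png

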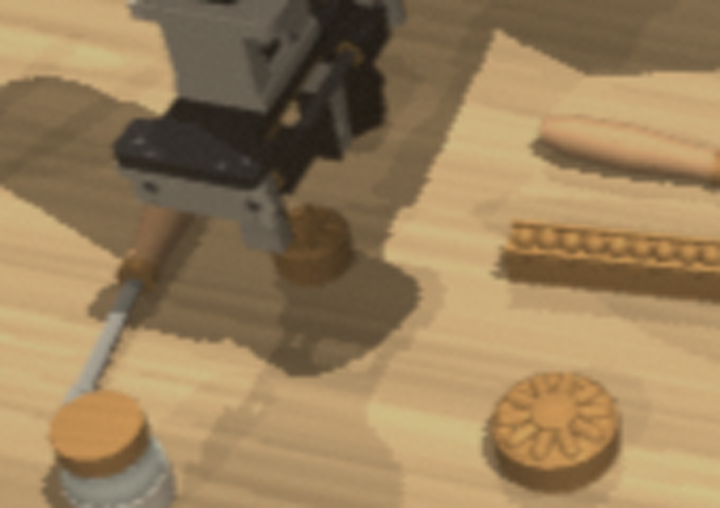

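The jaws are over the small rosette (crop pixel 315,245), and the screwdriver handle (165,230) is clear.

>>> jog_arm:
  motion:
    - {"offset":[0,0,12],"roll":0,"hand":66}
    - {"offset":[0,0,25],"roll":0,"hand":66}
    - {"offset":[0,0,36],"roll":0,"hand":66}
    - {"offset":[0,0,41],"roll":0,"hand":66}
    - {"offset":[0,0,41],"roll":0,"hand":66}
    - {"offset":[0,0,41],"roll":0,"hand":66}
    - {"offset":[0,0,41],"roll":0,"hand":52}
    - {"offset":[0,0,41],"roll":0,"hand":30}
    - {"offset":[0,0,41],"roll":0,"hand":30}
    - {"offset":[0,0,41],"roll":0,"hand":30}
    - {"offset":[0,0,41],"roll":0,"hand":30}
    - {"offset":[0,0,41],"roll":0,"hand":30}

```text
clock: 21.62
tool_pos: [0.4281, -0.3961, 0.02]
orientation: [-180.0, -0.0, -90.0]
force: [-0.6, 0.7, 3.9]
opening: 0.045
```

```bash
python3 nav.py 600.3 88.3 60 -15
```

```text
t 21.6 pos [ 428.1 -396.1   20. ] rpy [-180.   -0.  -90.] open 45.0 F [-0.6  0.7  3.9]
offset [-484.4 -172.2  -40. ] roll -1.309
```

>>> jog_arm:
  motion:
    - {"offset":[0,0,-15],"roll":0,"hand":30}
    - {"offset":[0,0,-40],"roll":0,"hand":30}
    - {"offset":[0,0,-70],"roll":0,"hand":30}
    - {"offset":[-12,-4,-95],"roll":-0.03,"hand":30}
    - {"offset":[-40,-14,-100],"roll":-0.1,"hand":30}
    - {"offset":[-72,-26,-100],"roll":-0.2,"hand":30}
    - {"offset":[-105,-37,-100],"roll":-0.3,"hand":30}
    - {"offset":[-138,-49,-100],"roll":-0.4,"hand":30}
    - {"offset":[-171,-61,-100],"roll":-0.5,"hand":30}
    - {"offset":[-204,-73,-100],"roll":-0.6,"hand":30}
    - {"offset":[-237,-84,-100],"roll":-0.7,"hand":30}
    - {"offset":[-270,-96,-100],"roll":-0.8,"hand":30}
    - {"offset":[-303,-108,-100],"roll":-0.9,"hand":30}
    - {"offset":[-336,-119,-100],"roll":-1.0,"hand":30}
    - {"offset":[-369,-131,-100],"roll":-1.1,"hand":30}
    - {"offset":[-402,-143,-100],"roll":-1.2,"hand":30}
    - {"offset":[-434,-154,-100],"roll":-1.27,"hand":30}
    - {"offset":[-460,-164,-95],"roll":-1.3,"hand":30}
    - {"offset":[-477,-170,-80],"roll":-1.309,"hand":30}
    - {"offset":[-484,-172,-60],"roll":-1.309,"hand":30}

```text
clock: 23.28
tool_pos: [0.602, 0.0912, 0.0803]
orientation: [-179.9, -0.2, -14.8]
force: [0.0, -0.7, -0.3]
opening: 0.045
```

>>> jog_arm:
  motion:
    - {"offset":[0,0,15],"roll":0,"hand":30}
    - {"offset":[0,0,20],"roll":0,"hand":30}
    - {"offset":[0,0,20],"roll":0,"hand":30}
    - {"offset":[0,0,20],"roll":0,"hand":30}
    - {"offset":[0,0,20],"roll":0,"hand":30}

```text
clock: 23.7
tool_pos: [0.6005, 0.0879, 0.0606]
orientation: [-180.0, -0.1, -15.0]
force: [0.4, 0.1, -0.2]
opening: 0.0448
```

```bash
python3 nav.py 600.3 88.3 29 -15;python3 - <<'E'
from h import *
a=snap('scene')['img'][210:350,330:500,::-1]; cv2.imwrite('pics/p11.png',cv2.resize(a,(720,593),interpolation=cv2.INTER_CUBIC))
E
```

```text
t 23.7 pos [600.5  87.9  60.6] rpy [-1.8e+02 -1.0e-01 -1.5e+01] open 44.8 F [ 0.4  0.1 -0.2]
offset [-0.3 -0.4 31.6] roll -0.0
```

View pics/p11.png

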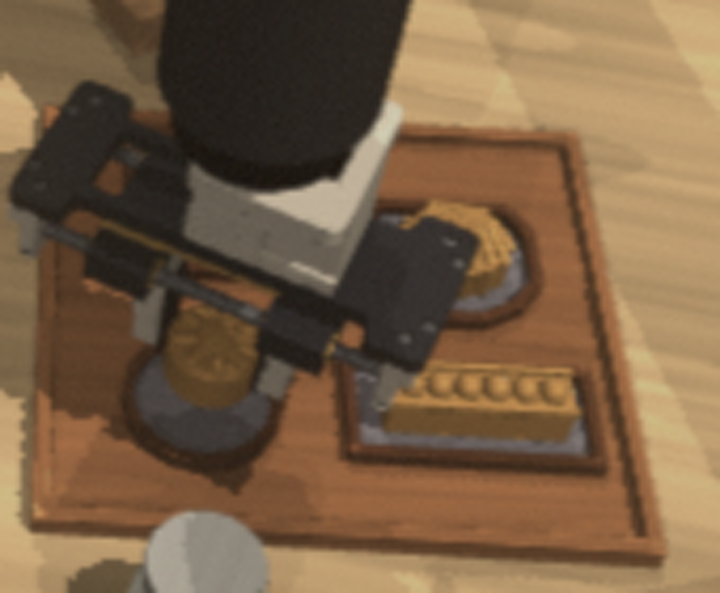

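The rosette is held level above the round well (crop pixel 210,355), and the shell and moulding look seated in theirs. Lowering it.

>>> jog_arm:
  motion:
    - {"offset":[0,0,8],"roll":0,"hand":30}
    - {"offset":[0,0,16],"roll":0,"hand":30}
    - {"offset":[0,0,23],"roll":0,"hand":30}
    - {"offset":[0,0,27],"roll":0,"hand":30}
    - {"offset":[0,0,29],"roll":0,"hand":30}
    - {"offset":[0,0,30.5],"roll":0,"hand":30}
    - {"offset":[0,0,31.5],"roll":0,"hand":30}
    - {"offset":[0,0,31.5],"roll":0,"hand":30}
    - {"offset":[0,0,31.5],"roll":0,"hand":30}

```text
clock: 24.5
tool_pos: [0.5996, 0.0878, 0.029]
orientation: [180.0, 0.0, -15.0]
force: [-4.4, -1.0, 9.3]
opening: 0.045
```

>>> jog_arm:
  motion:
    - {"offset":[0,0,-0.5],"roll":0,"hand":54}
    - {"offset":[0,0,-0.5],"roll":0,"hand":60}
    - {"offset":[0,0,-0.5],"roll":0,"hand":64}
    - {"offset":[0,0,-0.5],"roll":0,"hand":64}
    - {"offset":[0,0,-10],"roll":0,"hand":64}
    - {"offset":[0,0,-30],"roll":0,"hand":64}
    - {"offset":[0,0,-60],"roll":0,"hand":66}
    - {"offset":[0,0,-90],"roll":0,"hand":66}
    - {"offset":[0,20,-120],"roll":0,"hand":66}
    - {"offset":[0,50,-140],"roll":0,"hand":66}
    - {"offset":[0,85,-150],"roll":0,"hand":66}
    - {"offset":[0,120,-150],"roll":0,"hand":66}
    - {"offset":[0,155,-150],"roll":0,"hand":66}
    - {"offset":[0,190,-150],"roll":0,"hand":66}
    - {"offset":[0,225,-150],"roll":0,"hand":66}
    - {"offset":[0,260,-150],"roll":0,"hand":66}
    - {"offset":[0,290,-150],"roll":0,"hand":66}
    - {"offset":[0,315,-150],"roll":0,"hand":66}
    - {"offset":[0,325,-150],"roll":0,"hand":66}
    - {"offset":[0,325,-150],"roll":0,"hand":66}

```text
clock: 26.17
tool_pos: [0.5151, -0.2277, 0.1786]
orientation: [180.0, -0.0, -15.2]
force: [0.3, -0.3, -0.1]
opening: 0.0658
```

Run:
```python
from m import *
s=snap('top'); im=s['img']
hsv=cv2.cvtColor(im,cv2.COLOR_RGB2HSV)
x0,y0=150,160
cv2.imwrite('pics/p12.png',cv2.resize(im[160:315,150:315,::-1],(638,600),interpolation=cv2.INTER_CUBIC))
for p in [(197,217),(256,206),(205,258),(266,256),(230,236)]: print(p,hsv[p[1],p[0]])
t=snap('scene')['img']; cv2.imwrite('pics/p13.png',cv2.resize(t[160:350,170:500,::-1],(800,461),interpolation=cv2.INTER_CUBIC))
import pickle; pickle.dump(s,open('s1.pkl','wb'))
```

```text
(197, 217) [ 19 203 204]
(256, 206) [ 15 106 106]
(205, 258) [ 21 199 237]
(266, 256) [ 14 107  98]
(230, 236) [ 15 189 192]
```

View pics/p12.png

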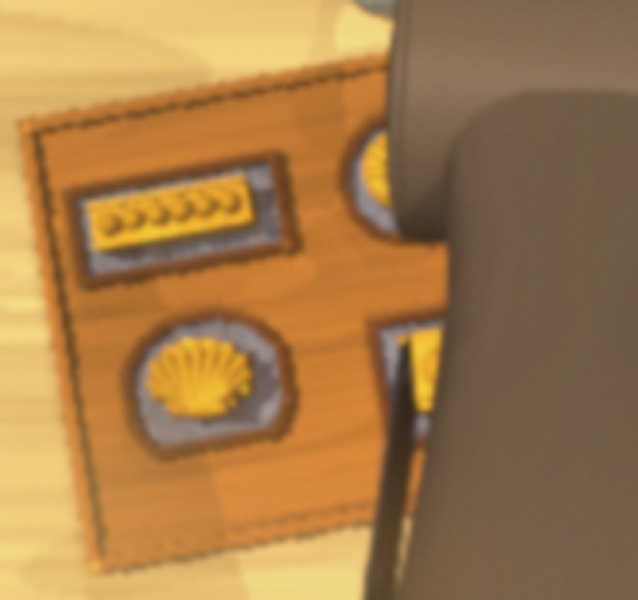

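View pics/p13.png

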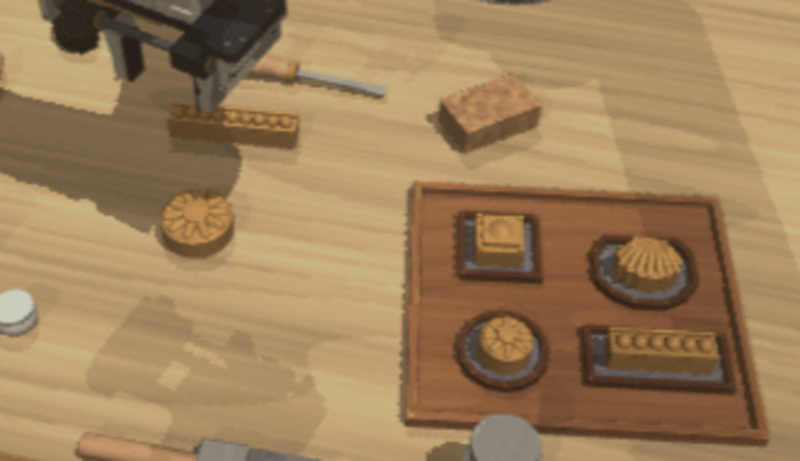

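All four are in their wells. I'll run one numeric check on the moulding and shell, which look shifted left, then hand in.

Run:
```python
from m import *
import pickle
s=pickle.load(open('s1.pkl','rb')); hsv=cv2.cvtColor(s['img'],cv2.COLOR_RGB2HSV)
for roi,z in (((170,203,222,230),.031),((185,243,222,272),.031)):
    x0,y0,x1,y1=roi; m=np.zeros(hsv.shape[:2],np.uint8)
    m[y0:y1,x0:x1]=((hsv[...,0]>16)&(hsv[...,1]>165))[y0:y1,x0:x1]*255
    report(s,m,z)
t=snap('scene'); o=pickle.load(open('s0.pkl','rb'))['scene']
for q in (o,t): report(q,gold(q['img'],(230,200,300,270)),.02,300)
```

```text
px [194. 215.] cen 576.2 217.7 rect [576.3 217.4] [27.6 89.8] 10.3
px [202. 257.] cen 484.4 200.4 rect [483.8 200.4] [54. 41.] 89.6
```

```bash
python3 -c "
from h import *
print(order.close_job()); o=ctrl.get_obs(); print(o['clock'],o['force'].round(1))"
```

```text
the job is handed in; nothing more can be done
None
the job is handed in; nothing more can be done
```

I packed the corner block, short moulding, shell and small rosette into their own wells, each set down gently (5–13 N contact) before release, and handed in at about 26 s. No verdict was reported.

**Final checks**
- **Moulding and shell:** in the top view each lies within about 2 mm of its well's centre. The moulding matches its well's direction to about 0.1°. The shell's hinge edge is at the flat side, by eye.
- **Block and rosette:** the arm partly hid both in the last top view, so I only checked them in the scene view. Both sit flat on the well floor inside their fences.
- **Large rosette and long moulding:** the last numeric comparison found nothing because the colour mask missed them. By eye, they are at the same pixels as in the first scene picture, for example the large rosette near (251,251).

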